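# Find the apparatus case with the loose ball

### The arm

A 6-joint arm with a two-finger parallel gripper is mounted at the origin on the work surface. World frame = base frame: x ahead of the robot, y to its left, z up, the work surface at z = 0. Lengths are in m, angles in rad, forces in N, time in s.
With the tool pointing down it reaches from about 0.3 to 0.95 m from the base axis. Payload 3.1 kg.
Tool frame: the origin (TCP) lies between the finger pads; the fingertips stand 11 mm ahead of it and the grasp point (between the pads) lies 8 mm behind it; z points along the fingers, y is the line along which they close (so a half turn about z gives the same grasp; the last joint's range is limited). The gripper opens to 85 mm and grips with 20 to 120 N. Pads are 22 mm wide; open, the fingers measure 114 mm over their backs; the gripper's body (76 mm by 85 mm) begins 54 mm behind the grasp point. The pads swing forward as they close: fully open they stand 13 mm farther back than shut.
Start: joints at [-1.26, 0.308, 1.634, -0, 1.2, -0.07], TCP at [0.232, -0.58, 0.242] pointing down, gripper open.
Joint ranges: [-3.06, 3.06], [-0.79, 1.96], [0.05, 2.63], [-1.19, 4.34], [0.05, 2.64], [-2.94, 2.94]. Speed limits (rad/s): [2.79, 2.79, 3.14, 3.14, 3.14, 3.14].

### API

Orientations are given as a unit quaternion [w, x, y, z].
In Python, from station import ctrl, viewer, order gives the robot as it stands.
- The arm moves only by the tool servo_tool, never from a script. Its argument "deltas" is a list of rows, each a list of 3 entries, a list of its own where there are three numbers: the shift along the tool's x, y, z in cm, then the turn about the tool's z in degrees, then the opening, from 0 (shut) to 1 (fully open). In form: [[[tx, ty, tz], yaw, hand], ...]. A call has 1 to 8 rows; each row shifts and turns the commanded pose from where the row before left it, along the tool's axes as they then stand; what a row does not reach is not made up. A row lasts 1/8 s, in which the tool goes at most 62.5 mm and 10.7 degrees, less where a joint would pass 70% of its speed; a pose out of reach is approached as far as the arm can. A call with a gripper value outside its range is refused whole. The fingers move at their own pace and stop on an object; the grip force is fixed at half the most. Time passes only in rows, so rows that do not move let the fingers close. It gives the time, the measured TCP pose, the force and the opening at its end, in the units of the state.
- ctrl.sense(): the state, without advancing time (a new reading comes with each control period).
- viewer.get_image(name): name is "side" or "top"; returns a dict with "img" (420x560x3 uint8, red, green, blue), "z_map" (420x560 float32, m along the optical axis (not along the pixel's ray), 0 where there is no reading), "fx", "fy", "cx", "cy" (pixels), "camera_from_world" (4x4, takes a point from world to camera coordinates). Camera axes: x right, y down, z forward; pixel columns grow to the right and rows downward; lengths in m; the calibration is good to about 2 mm. A picture is of the moment at which its call begins.
- order.sign_off(): hands the job in, once; it reports no verdict.
The state is a dict: "time": time; "joint_positions": joint angles; "dq": joint speeds; "joint_efforts": joint torques, N m; "tool_pos": TCP position; "ee_rot": TCP orientation; "contact_force": force on the tool from outside, world axes, zero at the start; "torque": the same for the moment, N m; "gripper_width": finger opening in m.
Only numpy, scipy, OpenCV 4.12 (cv2) and the standard library are available. Lean on these libraries where they do the work, as an engineer would, in place of code of your own. Each camera call takes 0.05 s, during which the arm holds its last target. There are 200 camera calls.

### The job

A steel ball has come loose inside one of the three sealed black cases on the lab bench: pick the cases up one at a time and rock or shake each to and fro lengthwise a few times until you find the one that rattles, setting every silent case back down where it lay. Then hold the rattling case out over the middle of the steel tray, level and still, a hand's breadth or two above it, and finish while holding it there, without letting go. Leave the other things on the bench where they are.

Things in the scene. Friction and masses are not known exactly. Their poses are not given: they have to be found in the camera images.
- case_left: Left (+y) of three identical sealed black plastic cases lying in a row on the bench, 140 mm long (x axis, within 30 degrees of straight ahead), 52 mm wide (y), 58 mm tall, aluminium rim under the lid, steel latch on each end; origin at the centre of its underside, z up. Case weights differ (0.15 to 0.3 kg); a firm grip (40 N) across the width at mid-length stops it turning in the fingers
- case_mid: Middle case, as case_left. Any one of the three, changing each time, has an unseen loose steel ball inside (32 mm, 0.13 kg extra) that rolls freely in a 128 x 40 mm flat-floored cavity, so 96 mm from end to end, and knocks on the end walls; endways strokes under 6 cm hardly move it
- case_right: Right (-y) case, as case_left. Tipping a case's long axis 15 to 20 degrees one way then the other runs the ball end to end within half a second: the ball's weight moves 48 mm either side of the middle, felt as knocks or as a changed moment on the gripper. In the two silent cases nothing moves
- tray: Shallow open steel hand-over tray fixed on the bench beyond the cases, 100 mm deep (x), 160 mm wide (y), 18 mm high; origin at the centre of its underside
- stopper: black rubber stopper, 34 mm wide at the top, 30 mm tall; a bystander, origin at the centre of its underside
- weight: brass slotted weight with a grip knob, 30 mm across, 46 mm tall; a bystander, origin at the centre of its underside
- flask: small conical glass flask, 72 mm across the foot, 108 mm tall; a bystander, origin at the centre of its underside
- beaker: open glass beaker, 68 mm across, 90 mm tall; a bystander, origin at the centre of its underside
- reagent: amber reagent bottle with a black cap, 60 mm across, 120 mm tall; a bystander, origin at the centre of its underside
- dish: white ceramic evaporating dish, 90 mm across, 30 mm tall; a bystander, origin at the centre of its underside

How it is judged:
On the way, in this order (a step that is already met when the one before it is completed fails the run):
1. the case with the ball is off the bench and its ball has run towards the case's far (+x) end (((distance between ball_c0 and case_left below 0.085 m and height (world z) of case_left above 0.03 m and x of ball_c0 in the frame of case_left above 0.025 m) or (distance between ball_c0 and case_mid below 0.085 m and height (world z) of case_mid above 0.03 m and x of ball_c0 in the frame of case_mid above 0.025 m) or (distance between ball_c0 and case_right below 0.085 m and height (world z) of case_right above 0.03 m and x of ball_c0 in the frame of case_right above 0.025 m))), for 0.02 s.
2. then, still off the bench, its ball has run back towards the near (-x) end (((distance between ball_c0 and case_left below 0.085 m and height (world z) of case_left above 0.03 m and x of ball_c0 in the frame of case_left below -0.025 m) or (distance between ball_c0 and case_mid below 0.085 m and height (world z) of case_mid above 0.03 m and x of ball_c0 in the frame of case_mid below -0.025 m) or (distance between ball_c0 and case_right below 0.085 m and height (world z) of case_right above 0.03 m and x of ball_c0 in the frame of case_right below -0.025 m))), for 0.02 s.
At the end, for the whole second after the job is handed in: The case with the ball is held by the fingers within 50 mm (from above) of the tray's centre, underside 50 to 320 mm above the bench, within 0.2 rad of level, still (under 0.05 m/s); the other two lie flat, at rest, within 60 mm of their starts (((distance between ball_c0 and case_left below 0.085 m and horizontal distance between case_left and tray below 0.05 m and height (world z) of case_left between 0.05 and 0.32 m and angle between case_left's own z axis and vertical below 0.2 rad and linear speed of case_left below 0.05 m/s and contact force between the fingers and case_left above 1 N) or (not (distance between ball_c0 and case_left below 0.085 m) and distance of case_left from where it was at the start of the episode below 0.06 m and height (world z) of case_left below 0.008 m and angle between case_left's own z axis and vertical below 0.1 rad and linear speed of case_left below 0.03 m/s)) and ((distance between ball_c0 and case_mid below 0.085 m and horizontal distance between case_mid and tray below 0.05 m and height (world z) of case_mid between 0.05 and 0.32 m and angle between case_mid's own z axis and vertical below 0.2 rad and linear speed of case_mid below 0.05 m/s and contact force between the fingers and case_mid above 1 N) or (not (distance between ball_c0 and case_mid below 0.085 m) and distance of case_mid from where it was at the start of the episode below 0.06 m and height (world z) of case_mid below 0.008 m and angle between case_mid's own z axis and vertical below 0.1 rad and linear speed of case_mid below 0.03 m/s)) and ((distance between ball_c0 and case_right below 0.085 m and horizontal distance between case_right and tray below 0.05 m and height (world z) of case_right between 0.05 and 0.32 m and angle between case_right's own z axis and vertical below 0.2 rad and linear speed of case_right below 0.05 m/s and contact force between the fingers and case_right above 1 N) or (not (distance between ball_c0 and case_right below 0.085 m) and distance of case_right from where it was at the start of the episode below 0.06 m and height (world z) of case_right below 0.008 m and angle between case_right's own z axis and vertical below 0.1 rad and linear speed of case_right below 0.03 m/s)) and height (world z) of any of case_left, case_mid, case_right above 0.05 m); the arm keeps its last pose, push and grip.
It fails at once if a bystander is moved by more than 30 mm (distance of any of stopper, weight, flask, beaker, reagent, dish from where it was at the start of the episode above 0.03 m).
It also fails if it takes over 72 s, if anything falls off the work surface, if the arm or the gripper's body presses on something with over 40 N, if the wrist force passes 120 N, or if a joint passes its speed limit or range.

## Working session

There is one attempt and no reset: what is moved stays moved. The work goes in short steps, Python scripts to look and compute and a tool call to move; the robot and the scene stay as the last step left them, time stands still between calls to the robot, and variables do not carry over. Pictures are saved under pics/ and viewed, on a budget of 10 in all, crops included, one or two more only if the job needs it, and the job is handed in when it is done.

Besides the shell and the picture viewer there is one more tool, called after "Emit:" as name(argument=value, ...), one argument or row to a line, values as JSON. servo_tool: Moves the arm, as the interface text tells. Its arguments: {"type":"object","properties":{"deltas":{"type":"array","items":{"type":"array"}}},"required":["deltas"]}

```bash
mkdir -p pics; cat > h.py <<'E'
import numpy as np, cv2
from station import ctrl, viewer, order
def snap(n,f):
    d=viewer.get_image(n); cv2.imwrite('pics/'+f,d['img'][:,:,::-1]); np.savez('pics/'+f[:-4],**d); return d
def world(d):
    z=d['z_map']; v,u=np.indices(z.shape)
    p=np.stack([(u-d['cx'])*z/d['fx'],(v-d['cy'])*z/d['fy'],z,np.ones_like(z)],-1)
    return (p@np.linalg.inv(d['camera_from_world']).T)[...,:3]
E
python3 - <<'E'
from h import *
d=snap('top','t0.png');s=snap('side','s0.png')
print(d['camera_from_world'],s['camera_from_world'],ctrl.sense())
E
```

```text
[[ 0.00145651 -0.99989732  0.01425591 -0.00587116]
 [-0.9842199  -0.00395588 -0.17690547  0.56000567]
 [ 0.1769437  -0.01377329 -0.9841246   1.1643828 ]
 [ 0.          0.          0.          1.        ]] [[ 0.99457438 -0.10401253  0.00179022 -0.56613172]
 [-0.06849077 -0.66767196 -0.7412983   0.0492987 ]
 [ 0.07829959  0.73715368 -0.67117332  1.00918472]
 [ 0.          0.          0.          1.        ]] {'time': 0.1, 'joint_positions': array([-1.25968129e+00,  3.08924209e-01,  1.63509224e+00, -6.37555303e-06,
        1.19966501e+00, -6.97072712e-02]), 'dq': array([-6.66342296e-05, -8.66476612e-04, -3.44223613e-03, -3.71939795e-04,
        7.28971055e-04,  3.22484185e-04]), 'joint_efforts': array([-1.32083815e-04, -4.16407084e+01, -2.77645487e+01, -1.05739605e-04,
        4.05765881e-03,  8.54648704e-06]), 'tool_pos': array([ 0.23204748, -0.57954123,  0.24114225]), 'ee_rot': array([-1.03644259e-03,  9.81925747e-01,  1.89263669e-01, -1.28705066e-04]), 'contact_force': array([ 0.74415713,  0.66761834, -0.20582382]), 'torque': array([-0.02130002, -0.02284055,  0.01569849]), 'gripper_width': 0.08532812451326509}
```

View pics/t0.png

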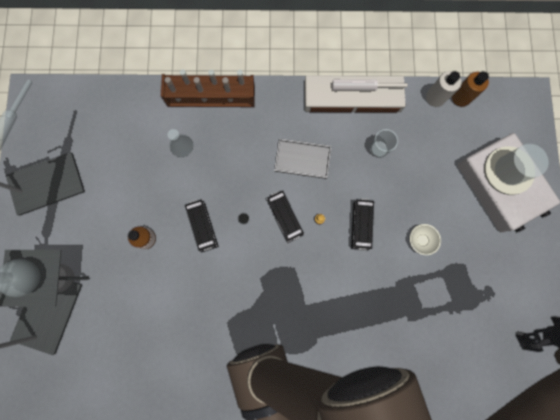

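View pics/s0.png

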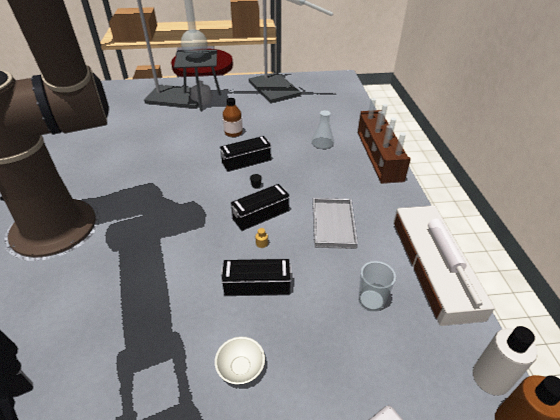

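The top view shows the cases at about (201,226), (286,217) and (363,224), and the tray at (302,159). The stopper is at (244,218) and the weight at (320,218), between the cases. The side view agrees. Next I'll measure the case poses from depth.

```bash
python3 - <<'E'
from h import *
d=np.load('pics/t0.npz'); w=world(d)
for n,(u,v) in dict(L=(201,226),M=(286,217),R=(363,224)).items():
    a=w[v-40:v+40,u-30:u+30].reshape(-1,3); m=(a[:,2]>.05)&(a[:,2]<.07)
    mm=np.zeros((80,60),np.uint8); mm[m.reshape(80,60)]=1
    _,lab,st,c=cv2.connectedComponentsWithStats(mm); k=lab[40,30]; print(k,st[k])
    p=a[(lab.ravel()==k)&m]
    r=cv2.minAreaRect(p[:,:2].astype(np.float32)*1000); b=cv2.boxPoints(r)
    e=max([b[1]-b[0],b[2]-b[1]],key=np.linalg.norm); e=e*np.sign(e[0])
    print(n,r, 'yaw',np.degrees(np.arctan2(e[1],e[0])),'z',np.median(p[:,2]))
for n,(u,v) in dict(tray=(302,159),stop=(244,218),wt=(320,218),flask=(180,145),beak=(384,143),reag=(140,238),dish=(425,240)).items(): print(n,w[v,u])
for u,v in [(280,140),(330,147),(327,178),(276,170)]: print(w[v,u])
E
```

```text
1 [ 13  14  32  52 947]
L ((492.6829528808594, 229.67062377929688), (145.47039794921875, 52.87514114379883), 18.84696388244629) yaw 18.846968 z 0.0580145498101432
1 [ 11  14  37  51 925]
M ((519.4722290039062, -9.043006896972656), (144.34860229492188, 53.06471252441406), 26.528371810913086) yaw 26.52838 z 0.05816729030390655
1 [ 20  15  21  52 944]
R ((496.93328857421875, -232.0855712890625), (53.20059585571289, 146.10240173339844), 85.04312896728516) yaw -4.956875 z 0.05837720863255669
tray [ 0.70222415 -0.06315927 -0.00103502]
stop [0.51624566 0.1073005  0.03014702]
wt [ 0.51495391 -0.1107169   0.04466062]
flask [0.72524205 0.29421795 0.05841694]
beak [ 0.74873641 -0.31081566  0.01635044]
reag [0.45179751 0.38193897 0.09376965]
dish [ 0.45651326 -0.42261644  0.0045225 ]
[0.75534064 0.00400826 0.019071  ]
[ 0.7344197  -0.14655281  0.01869191]
[ 0.64361641 -0.13842243 -0.002325  ]
[0.66297841 0.01566645 0.01598524]
```

Emit:
servo_tool(
  deltas=[
    [[4.7,-2.8,0],0,1],
    [[4.7,-2.8,0],0,1],
    [[4.7,-2.8,0],0,1],
    [[4.7,-2.8,0],0,1],
    [[4.7,-2.8,0],0,1],
    [[4.7,-2.8,0],0,1],
    [[4.7,-2.8,0],0,1],
    [[4.7,-2.8,0],0,1],
  ],
)

```text
time: 1.1
tool_pos: [0.4987, -0.2309, 0.2419]
ee_rot: [-0.0, 0.982, 0.189, -0.0]
contact_force: [-0.1, -0.9, 0.2]
gripper_width: 0.0854
```

Emit:
servo_tool(
  deltas=[
    [[0,0,0],9,1],
    [[0,0,0],9,1],
    [[0,0,0],9,1],
    [[0,0,0],0,1],
  ],
)

```text
time: 1.6
tool_pos: [0.4978, -0.2322, 0.2417]
ee_rot: [-0.0, 0.999, -0.044, -0.001]
contact_force: [0.0, 0.1, -0.4]
gripper_width: 0.0854
```

```bash
cat >> h.py <<'E'
from scipy.spatial.transform import Rotation as Ro
C=dict(L=(.4927,.2297,18.8),M=(.5195,-.0090,26.5),R=(.4969,-.2321,-5.0),T=(.70,-.065,0))
def go(k,z):
    s=ctrl.sense(); q=s['ee_rot']; R=Ro.from_quat(np.r_[q[1:],q[0]]).as_matrix()
    x,y,a=C[k]; yaw=np.degrees(np.arctan2(R[1,0],R[0,0]))
    print('t',round(s['time'],2),'pos',s['tool_pos'].round(4),'yaw',yaw.round(1),'w',round(s['gripper_width'],4),'F',s['contact_force'].round(2),'M',s['torque'].round(3),'Mtool',(R.T@s['torque']).round(3))
    print('tool delta cm',(R.T@(np.array([x,y,z])-s['tool_pos'])*100).round(2),'turn',(yaw-a).round(1),'tilt',np.degrees(np.arccos(-R[2,2])).round(1),s['joint_positions'].round(2))
E
python3 -c "
from h import *
go('R',.028)"
```

```text
t 1.6 pos [ 0.4978 -0.2322  0.2417] yaw -5.1 w 0.0854 F [ 0.03  0.07 -0.43] M [0.013 0.013 0.02 ] Mtool [ 0.011 -0.014 -0.02 ]
tool delta cm [-0.06  0.   21.37] turn -0.1 tilt 0.1 [-0.52  0.16  1.81 -0.    1.17  1.14]
```

Emit:
servo_tool(
  deltas=[
    [[0,0,5],0,1],
    [[0,0,5],0,1],
    [[0,0,4.5],0,1],
    [[0,0,4],0,1],
    [[0,0,2.9],0,1],
    [[0,0,0],0,1],
    [[0,0,0],0,0],
    [[0,0,0],0,0],
  ],
)

```text
time: 2.6
tool_pos: [0.4995, -0.2333, 0.0301]
ee_rot: [0.001, 0.999, -0.045, 0.002]
contact_force: [0.4, 0.9, 23.0]
gripper_width: 0.0521
```

Emit:
servo_tool(
  deltas=[
    [[0,0,0],0,0],
    [[0,0,0],0,0],
    [[0,0,0],0,0],
    [[0,0,0],0,0],
  ],
)

```text
time: 3.1
tool_pos: [0.4998, -0.2335, 0.0303]
ee_rot: [0.001, 0.999, -0.045, 0.002]
contact_force: [0.7, -0.7, 7.2]
gripper_width: 0.0517
```

```bash
python3 -c "
from h import *
go('R',.028)"
```

```text
t 3.1 pos [ 0.4998 -0.2335  0.0303] yaw -5.2 w 0.0517 F [ 0.71 -0.71  7.23] M [0.148 0.03  0.065] Mtool [ 0.145 -0.043 -0.064]
tool delta cm [-0.3  -0.11  0.23] turn -0.2 tilt 0.2 [-0.52  0.46  1.93  0.    0.75  1.14]
```

Emit:
servo_tool(
  deltas=[
    [[0,0,-3],0,0],
    [[0,0,-5],0,0],
    [[0,0,-5],0,0],
    [[0,0,-3],0,0],
    [[0,0,0],0,0],
    [[0,0,0],0,0],
    [[0,0,0],0,0],
    [[0,0,0],0,0],
  ],
)

```text
time: 4.1
tool_pos: [0.4971, -0.232, 0.1865]
ee_rot: [-0.001, 0.999, -0.045, -0.001]
contact_force: [0.0, 0.1, -1.8]
gripper_width: 0.0516
```

```bash
python3 -c "
from h import *
go('R',.03)"
```

```text
t 4.1 pos [ 0.4971 -0.232   0.1865] yaw -5.2 w 0.0516 F [ 0.01  0.11 -1.78] M [-0.001 -0.045  0.02 ] Mtool [ 0.003  0.045 -0.02 ]
tool delta cm [ 0.03  0.03 15.65] turn -0.2 tilt 0.2 [-0.52  0.23  1.86  0.    1.06  1.15]
```

Emit:
servo_tool(
  deltas=[
    [[-6,0,0],0,0],
    [[-6,0,0],0,0],
    [[0,0,0],0,0],
    [[0,0,0],0,0],
    [[0,0,0],0,0],
  ],
)

```text
time: 4.72
tool_pos: [0.3802, -0.2225, 0.1889]
ee_rot: [0.001, 0.999, -0.045, 0.001]
contact_force: [0.2, 0.5, -2.2]
gripper_width: 0.0516
```

```bash
python3 -c "
from h import *
go('R',.03)"
```

```text
t 4.72 pos [ 0.3802 -0.2225  0.1889] yaw -5.2 w 0.0516 F [ 0.2   0.47 -2.21] M [-0.031 -0.039 -0.029] Mtool [-0.027  0.041  0.029]
tool delta cm [11.68 -0.11 15.91] turn -0.2 tilt 0.1 [-0.63  0.01  2.1   0.    1.03  1.03]
```

Emit:
servo_tool(
  deltas=[
    [[6,0,0],0,0],
    [[6,0,0],0,0],
    [[0,0,0],0,0],
    [[0,0,0],0,0],
    [[0,0,0],0,0],
  ],
)

```text
time: 5.35
tool_pos: [0.4971, -0.2322, 0.188]
ee_rot: [-0.0, 0.999, -0.045, -0.001]
contact_force: [-0.6, 0.1, -1.5]
gripper_width: 0.0515
```

```bash
python3 -c "
from h import *
go('R',.03)"
```

```text
t 5.35 pos [ 0.4971 -0.2322  0.188 ] yaw -5.2 w 0.0515 F [-0.55  0.11 -1.53] M [-0.073 -0.07   0.02 ] Mtool [-0.066  0.076 -0.02 ]
tool delta cm [-1.00e-02 -0.00e+00  1.58e+01] turn -0.2 tilt 0.1 [-0.52  0.22  1.86 -0.    1.06  1.15]
```

Emit:
servo_tool(
  deltas=[
    [[-6,0,0],0,0],
    [[-6,0,0],0,0],
    [[6,0,0],0,0],
    [[6,0,0],0,0],
    [[-6,0,0],0,0],
    [[-6,0,0],0,0],
    [[0,0,0],0,0],
  ],
)

```text
time: 6.22
tool_pos: [0.3722, -0.2188, 0.1856]
ee_rot: [-0.002, 0.999, -0.046, -0.004]
contact_force: [0.0, -0.3, -1.6]
gripper_width: 0.0513
```

```bash
cat >> h.py <<'E'
def avg(n=8):
    r=[]
    for i in range(n):
        viewer.get_image('side'); s=ctrl.sense(); q=s['ee_rot']; R=Ro.from_quat(np.r_[q[1:],q[0]]).as_matrix()
        r.append(np.r_[s['contact_force'][2],(R.T@s['torque'])[:2]])
    r=np.array(r); print('Fz,Mx,My mean',r.mean(0).round(3),'sd',r.std(0).round(3)); print('My',r[:,2].round(3))
E
python3 -c "
from h import *
avg(6)"
```

```text
Fz,Mx,My mean [-1.047 -0.025  0.042] sd [0.422 0.027 0.017]
My [0.032 0.049 0.011 0.053 0.062 0.043]
```

Emit:
servo_tool(
  deltas=[
    [[6,0,0],0,0],
    [[6,0,0],0,0],
    [[0,0,0],0,0],
  ],
)

```text
time: 6.9
tool_pos: [0.5031, -0.2333, 0.1885]
ee_rot: [0.001, 0.999, -0.044, 0.002]
contact_force: [-0.9, 0.7, -1.7]
gripper_width: 0.0513
```

```bash
python3 -c "
from h import *
avg(6)
go('R',.031)"
```

```text
Fz,Mx,My mean [-1.942e+00  1.000e-03 -2.500e-02] sd [0.763 0.028 0.032]
My [-0.045 -0.044 -0.056 -0.038 -0.004  0.037]
t 7.2 pos [ 0.497  -0.2324  0.1883] yaw -5.2 w 0.0514 F [ 0.52  0.38 -1.83] M [ 0.01  -0.038 -0.005] Mtool [0.013 0.037 0.005]
tool delta cm [-1.000e-02 -2.000e-02  1.573e+01] turn -0.2 tilt 0.0 [-0.52  0.22  1.86 -0.    1.06  1.15]
```

Right case: the weight reads about 1.6 N, below the 2.75 N minimum for a case with the ball. The settled moment is also unchanged after the strokes. It is silent, so I'll set it down.

Emit:
servo_tool(
  deltas=[
    [[0,0,5],0,0],
    [[0,0,5],0,0],
    [[0,0,3.5],0,0],
    [[0,0,1.5],0,0],
    [[0,0,0.7],0,0],
    [[0,0,0],0,0],
    [[0,0,0],0,0],
  ],
)

```text
time: 8.07
tool_pos: [0.4994, -0.2333, 0.0328]
ee_rot: [0.001, 0.999, -0.045, 0.001]
contact_force: [-0.3, -0.8, -1.3]
gripper_width: 0.0514
```

```bash
python3 -c "
from h import *
go('R',.031)"
```

```text
t 8.07 pos [ 0.4994 -0.2333  0.0328] yaw -5.2 w 0.0514 F [-0.31 -0.84 -1.33] M [-0.077 -0.043 -0.082] Mtool [-0.073  0.05   0.081]
tool delta cm [-0.26 -0.09  0.18] turn -0.2 tilt 0.2 [-0.52  0.46  1.93  0.    0.75  1.15]
```

Emit:
servo_tool(
  deltas=[
    [[0,0,0.25],0,0],
    [[0,0,0],0,0],
    [[0,0,0],0,1],
    [[0,0,0],0,1],
    [[0,0,0],0,1],
    [[0,0,-4],0,1],
    [[0,0,-5],0,1],
    [[0,0,-5],0,1],
  ],
)

```text
time: 9.07
tool_pos: [0.4976, -0.2323, 0.1696]
ee_rot: [-0.0, 0.999, -0.045, -0.001]
contact_force: [1.1, 0.5, 0.6]
gripper_width: 0.0852
```

Emit:
servo_tool(
  deltas=[
    [[0.05,-5.6,0],0,1],
    [[0.05,-5.6,0],0,1],
    [[0.05,-5.6,0],0,1],
    [[0.05,-5.6,0],0,1],
    [[0,0,0],-10.5,1],
    [[0,0,0],-10.5,1],
    [[0,0,0],-10.5,1],
    [[0,0,0],0,1],
  ],
)

```text
time: 10.07
tool_pos: [0.5201, -0.0095, 0.1685]
ee_rot: [-0.0, 0.974, 0.227, -0.0]
contact_force: [0.5, 0.5, -0.2]
gripper_width: 0.0855
```

```bash
python3 - <<'E'
from h import *
go('M',.030)
d=snap('side','s1.png')
E
```

```text
t 10.07 pos [ 0.5201 -0.0095  0.1685] yaw 26.2 w 0.0855 F [ 0.51  0.46 -0.21] M [-0.025 -0.02  -0.003] Mtool [-0.032  0.007  0.003]
tool delta cm [-0.03 -0.06 13.85] turn -0.3 tilt 0.0 [-0.1   0.19  1.94  0.    1.01  1.01]
```

View pics/s1.png

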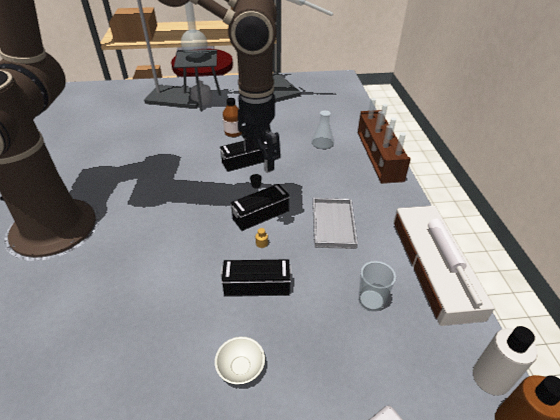

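The right case is back at (257,277), as in the first picture, and the bystanders have not moved. The gripper is above the middle case, at (260,210). Next I'll grasp that one.

Emit:
servo_tool(
  deltas=[
    [[0,0,5],0,1],
    [[0,0,5],0,1],
    [[0,0,3.8],0,1],
    [[0,0,0],0,1],
    [[0,0,0],0,0],
    [[0,0,0],0,0],
    [[0,0,0],0,0],
    [[0,0,0],0,0],
  ],
)

```text
time: 11.12
tool_pos: [0.5226, -0.0098, 0.0332]
ee_rot: [0.001, 0.974, 0.227, 0.002]
contact_force: [-0.5, 0.2, 6.2]
gripper_width: 0.0513
```

Emit:
servo_tool(
  deltas=[
    [[0,0,0],0,0],
    [[0,0,-3],0,0],
    [[0,0,-5],0,0],
    [[0,0,-5],0,0],
    [[0,0,-3],0,0],
    [[0,0,0],0,0],
    [[0,0,0],0,0],
    [[0,0,0],0,0],
  ],
)

```text
time: 12.12
tool_pos: [0.5184, -0.0095, 0.1883]
ee_rot: [-0.001, 0.974, 0.228, -0.002]
contact_force: [0.1, 0.3, -3.3]
gripper_width: 0.051
```

```bash
python3 -c "
from h import *
go('M',.031)
avg(6)"
```

```text
t 12.12 pos [ 0.5184 -0.0095  0.1883] yaw 26.3 w 0.051 F [ 0.12  0.27 -3.28] M [-0.008  0.021 -0.023] Mtool [ 0.002 -0.022  0.023]
tool delta cm [ 0.18  0.04 15.73] turn -0.2 tilt 0.3 [-0.1   0.17  1.93 -0.    1.05  1.01]
Fz,Mx,My mean [-2.929 -0.013 -0.008] sd [0.381 0.02  0.036]
My [-0.013 -0.062 -0.016  0.021 -0.029  0.05 ]
```

Emit:
servo_tool(
  deltas=[
    [[-6,0,0],0,0],
    [[-6,0,0],0,0],
    [[0,0,0],0,0],
    [[0,0,0],0,0],
    [[0,0,0],0,0],
  ],
)

```text
time: 13.05
tool_pos: [0.4143, -0.0629, 0.1915]
ee_rot: [0.0, 0.974, 0.228, 0.001]
contact_force: [0.4, 0.5, -2.6]
gripper_width: 0.051
```

```bash
python3 -c "
from h import *
avg(6)"
```

```text
Fz,Mx,My mean [-2.988  0.007  0.04 ] sd [0.224 0.039 0.047]
My [ 0.055  0.056 -0.061  0.074  0.075  0.041]
```

Emit:
servo_tool(
  deltas=[
    [[6,0,0],0,0],
    [[6,0,0],0,0],
    [[0,0,0],0,0],
    [[0,0,0],0,0],
    [[0,0,0],0,0],
  ],
)

```text
time: 13.98
tool_pos: [0.519, -0.01, 0.1904]
ee_rot: [-0.0, 0.974, 0.227, -0.001]
contact_force: [0.3, 0.3, -3.2]
gripper_width: 0.0514
```

```bash
python3 -c "
from h import *
avg(6)
go('M',.031)"
```

```text
Fz,Mx,My mean [-2.657  0.019 -0.058] sd [0.4   0.025 0.038]
My [-0.106  0.007 -0.034 -0.058 -0.097 -0.06 ]
t 14.28 pos [ 0.52   -0.01    0.1911] yaw 26.3 w 0.0515 F [ 0.18  0.64 -2.64] M [-0.034  0.05   0.016] Mtool [-0.009 -0.06  -0.016]
tool delta cm [-0.   -0.11 16.01] turn -0.2 tilt 0.0 [-0.1   0.16  1.92 -0.    1.05  1.01]
```

Emit:
servo_tool(
  deltas=[
    [[-1,0,0],0,0],
    [[-3,0,0],0,0],
    [[-5,0,0],0,0],
    [[-6,0,0],0,0],
    [[0,0,0],0,0],
    [[0,0,0],0,0],
  ],
)

```text
time: 15.02
tool_pos: [0.3861, -0.0765, 0.1913]
ee_rot: [0.0, 0.974, 0.227, 0.001]
contact_force: [0.4, -0.6, -1.9]
gripper_width: 0.0513
```

```bash
python3 -c "
from h import *
avg(12)"
```

```text
Fz,Mx,My mean [-2.901 -0.003  0.021] sd [0.671 0.039 0.02 ]
My [ 0.002  0.036  0.045  0.016  0.015  0.021  0.034 -0.003 -0.015  0.046
  0.006  0.044]
```

Emit:
servo_tool(
  deltas=[
    [[1,0,0],0,0],
    [[3,0,0],0,0],
    [[5,0,0],0,0],
    [[6,0,0],0,0],
    [[0,0,0],0,0],
    [[0,0,0],0,0],
  ],
)

```text
time: 16.38
tool_pos: [0.5198, -0.0092, 0.19]
ee_rot: [-0.0, 0.974, 0.228, -0.001]
contact_force: [-0.3, 0.0, -3.4]
gripper_width: 0.0514
```

```bash
python3 -c "
from h import *
avg(12)
go('M',.031)"
```

```text
Fz,Mx,My mean [-3.047e+00  2.000e-03 -5.800e-02] sd [0.501 0.023 0.028]
My [-0.059 -0.037 -0.101 -0.072 -0.084 -0.091 -0.046 -0.016 -0.042 -0.032
 -0.023 -0.091]
t 16.98 pos [ 0.5202 -0.0098  0.1909] yaw 26.3 w 0.0512 F [ 0.25 -0.59 -3.35] M [-0.053  0.075  0.022] Mtool [-0.014 -0.091 -0.022]
tool delta cm [-0.03 -0.1  15.99] turn -0.2 tilt 0.0 [-0.1   0.17  1.92 -0.    1.05  1.01]
```

The moment changed from +0.02 after the backward stroke to -0.058 after the forward one, with the sign expected for a ball. To rule out a bias from the arm's pose, I'll stroke out and come back to the same place.

Emit:
servo_tool(
  deltas=[
    [[1,0,0],0,0],
    [[3,0,0],0,0],
    [[5,0,0],0,0],
    [[6,0,0],0,0],
    [[0,0,0],0,0],
    [[0,0,0],0,0],
  ],
)

```text
time: 17.73
tool_pos: [0.6544, 0.0572, 0.1897]
ee_rot: [-0.0, 0.974, 0.228, -0.001]
contact_force: [-1.0, -0.6, -3.2]
gripper_width: 0.0513
```

```bash
python3 -c "
from h import *
avg(10)"
```

```text
Fz,Mx,My mean [-2.91   0.009 -0.048] sd [0.504 0.02  0.023]
My [-0.057 -0.04  -0.038 -0.029 -0.019 -0.075 -0.099 -0.036 -0.054 -0.034]
```

Emit:
servo_tool(
  deltas=[
    [[-1,0,0],0,0],
    [[-3,0,0],0,0],
    [[-5,0,0],0,0],
    [[-6,0,0],0,0],
    [[0,0,0],0,0],
    [[0,0,0],0,0],
  ],
)

```text
time: 18.98
tool_pos: [0.5206, -0.0099, 0.1915]
ee_rot: [0.0, 0.974, 0.227, 0.001]
contact_force: [0.7, 0.2, -2.1]
gripper_width: 0.0511
```

```bash
python3 -c "
from h import *
avg(12)
go('M',.031)"
```

```text
Fz,Mx,My mean [-2.944 -0.004  0.04 ] sd [0.579 0.026 0.024]
My [ 0.035  0.025  0.063  0.022  0.064  0.041 -0.002  0.033  0.005  0.082
  0.054  0.057]
t 19.57 pos [ 0.5204 -0.0096  0.1906] yaw 26.3 w 0.0512 F [ 0.63 -0.05 -2.82] M [-0.03  -0.079  0.047] Mtool [-0.062  0.057 -0.047]
tool delta cm [-0.05 -0.09 15.96] turn -0.2 tilt 0.0 [-0.1   0.17  1.92  0.    1.05  1.01]
```

At the same place the moment is -0.058 after a forward stroke and +0.040 after a backward one, so the middle case holds the ball. I'll carry it over the tray.

Emit:
servo_tool(
  deltas=[
    [[1,1,0],0,0],
    [[2,1.9,0.5],0,0],
    [[2.5,2.3,0.5],0,0],
    [[2.5,2.3,0.5],0,0],
    [[2.2,2.1,0.5],0,0],
    [[1.6,1.6,0.5],0,0],
    [[1.2,1.1,0.5],0,0],
    [[0.6,0.6,0],0,0],
  ],
)

```text
time: 20.58
tool_pos: [0.7003, -0.0656, 0.1596]
ee_rot: [-0.0, 0.974, 0.227, -0.0]
contact_force: [-1.2, 1.0, -2.5]
gripper_width: 0.0512
```

Emit:
servo_tool(
  deltas=[
    [[0,0,0],0,0],
    [[0,0,0],0,0],
    [[0,0,0],0,0],
    [[0,0,0],0,0],
    [[0,0,0],0,0],
    [[0,0,0],0,0],
    [[0,0,0],0,0],
    [[0,0,0],0,0],
  ],
)

```text
time: 21.58
tool_pos: [0.6994, -0.065, 0.1607]
ee_rot: [-0.0, 0.974, 0.228, -0.0]
contact_force: [-0.3, -0.1, -1.8]
gripper_width: 0.051
```

```bash
python3 - <<'E'
from h import *
go('T',.16)
snap('side','s2.png'); snap('top','t2.png')
a=cv2.imread('pics/s2.png'); b=cv2.imread('pics/t2.png')
cv2.imwrite('pics/c2.png',np.hstack([a[80:380,130:530],b[90:390,100:500]]))
E
```

```text
t 21.57 pos [ 0.6994 -0.065   0.1607] yaw 26.3 w 0.051 F [-0.26 -0.11 -1.76] M [ 0.045 -0.025  0.009] Mtool [ 0.029  0.042 -0.009]
tool delta cm [0.05 0.03 0.07] turn 26.3 tilt 0.0 [-0.15  0.53  1.49 -0.    1.12  0.96]
```

View pics/c2.png

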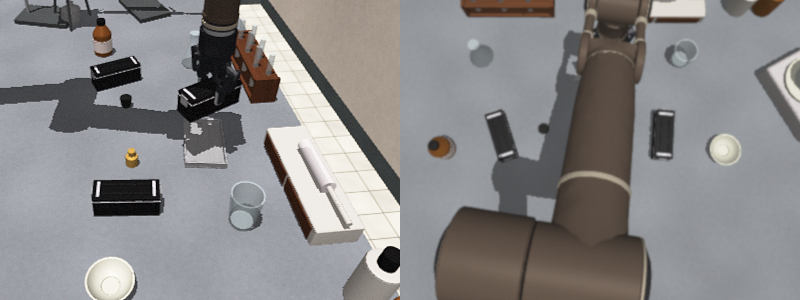

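The picture shows the held case at about (210,97), above the tray at (205,140), and it looks level. The left and right cases are flat in their places. I'll run one numeric check and hand in if it passes.

```bash
python3 - <<'E'
from h import *
w=world(np.load('pics/t2.npz')); p=w[185:265,340:390].reshape(-1,3); p=p[(p[:,2]>.05)&(p[:,2]<.07)]
print('R',cv2.minAreaRect(p[:,:2].astype(np.float32)*1000),np.median(p[:,2]))
w=world(np.load('pics/s2.npz')); q=w.reshape(-1,3)
r=q-[.70,-.065,0]; c,s=np.cos(np.radians(26.3)),np.sin(np.radians(26.3))
l=r[:,0]*c+r[:,1]*s; b=-r[:,0]*s+r[:,1]*c
for lo in (-.068,.045):
    m=(l>lo)&(l<lo+.023)&(abs(b)<.035)&(q[:,2]>.08)&(q[:,2]<.21)
    if m.sum(): print(lo,m.sum(),np.percentile(q[m,2],[3,95]).round(3))
s=ctrl.sense(); print(s['time'],s['gripper_width'],abs(s['dq']).max())
E
```

```text
R ((496.65301513671875, -233.2009735107422), (54.13333511352539, 145.91073608398438), 84.29728698730469) 0.058342577752355074
-0.068 323 [0.13  0.186]
0.045 145 [0.128 0.183]
21.675 0.05120395653459256 0.0008864925974004533
```

The check passes. The held case's ends differ by about 3 mm over 113 mm (about 0.03 rad), its underside is at about 0.13 m, and the right case lies about 1 mm from its start.

```bash
python3 -c "
from h import *
order.sign_off()"
```

```text
the job is handed in; nothing more can be done
```

The middle case holds the ball. I handed the job in at about 21.7 s with that case held over the tray; no verdict was reported.

- **Right case:** I picked it up and shook it. It weighed about 1.6 N, below the 2.75 N minimum for a case with the ball, so I set it back. The last picture puts it about 1 mm from its start, lying flat. Its moment readings were noisy: one set taken just after a stroke swung to -0.04 before settling back to +0.04. I judged it mainly on weight.
- **Middle case:** It weighed about 2.9 N, which could be a heavy silent case or a light one with the ball, so weight alone did not settle it. The strokes did: at the same arm position the moment was -0.058 N m after a forward stroke and +0.040 N m after a backward one, with the sign expected for a ball. The backward strokes after forward ones should meet the required ball-run order, though I could not see the ball itself.
- **Left case:** I never touched or shook it, because the middle case had already been found.
- **Final hold:** The gripper was within 1 mm of my estimate of the tray's centre. The case's underside was about 0.13 m up, with a tilt of about 0.03 rad, and the arm was still. The bystanders visible in the last picture looked unmoved; the ones hidden by the arm I could not check in every view.

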